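# Scan the tall jar's job tag

### The job

Log the tall lidded clay jar for the kiln: pick up the yellow hand scanner by its handle, hold its window level and a few centimetres above the middle of the bar-striped tag on the tall jar's own board, and keep it still there for two seconds. Then lay the scanner back down lengthwise in the middle of its black mat, window down, and let go of it once it rests there. Do not shift or tip the tall jar.

Things in the scene. Friction and masses are not known exactly. Their poses are not given: they have to be found in the camera images.
- scanner_grip (a point): Yellow hand scanner, loose, 0.18 kg, lying on the mat. Point: middle of its level handle, 46 mm above what it rests on; handle 28 mm high, 30 mm wide (y), grippable from x -55 to +45 mm. x: along the handle to the head, z up. Head (46 x 66 x 62 mm) centred at x +75 mm; the red window in its underside looks straight down, its middle at (75, 0, -46) mm. Tail foot at x -68 mm reaches equally low.
- tag_tall (a point): Middle of the top of a white tag with black bars (34 x 54 mm) fixed on the tall jar's plywood board (210 x 110 x 12 mm, fixed), 13.5 mm above the table. z up; x along the board towards the jar, whose axis is 110 mm and wall 64 mm away; towards -x the board ends after 40 mm, then free table. Two boards alongside, with a low wide pot and a small pot, bear like tags: not these.
- mat: Black rubber mat where the scanner lies, 250 mm (x, its long axis) x 120 mm (y) x 4 mm, fixed to the table. Origin: centre of its underside, at table height; its top is 4 mm higher.
- tall_jar_mid (a point): Tall grey clay jar with lid and knob, loose, 0.65 kg: 92 mm wide, 164 mm high with the knob, standing on its board; much the tallest of the three lidded pots. This point is on its axis 80 mm above its foot; z is its axis, up.
Things that resemble listed ones, but are neither listed nor needed, are in the scene too. Of the things shaped like the part that bears scanner_grip, the yellow one is meant.

How it is judged (in metres and radians):
On the way, in this order (a step that is already met when the one before it is completed fails the run):
1. the scanner's window is level and steady over the tall jar's tag, 10 to 90 mm above it and within 17 mm of its middle each way, for 1.5 s (x of tag_tall in the frame of scanner_grip between 0.058 and 0.092 m and y of tag_tall in the frame of scanner_grip between -0.017 and 0.017 m and z of tag_tall in the frame of scanner_grip between -0.136 and -0.056 m and angle between scanner_grip's own z axis and vertical below 0.2 rad and linear speed of scanner below 0.02 m/s and angular speed of scanner below 0.2 rad/s), for 1.5 s.
2. the scanner, still held in the fingers, is back down on its mat (within 15 mm of resting, not dropped) (horizontal distance between scanner_grip and mat below 0.04 m and z of scanner_grip in the frame of mat between 0.04 and 0.065 m and angle between scanner_grip's own z axis and vertical below 0.18 rad and contact force between scanner and the fingers above 0.5 N and linear speed of scanner below 0.15 m/s), for 0.05 s.
At the end, for the whole second after the job is handed in: The scanner lies at rest on its mat, window down (tilt under 10 degrees), the middle of its handle within 35 mm of the mat's centre and its length within 20 degrees of the mat's, released; the tall jar stands upright within 20 mm of where it was (horizontal distance between scanner_grip and mat below 0.035 m and z of scanner_grip in the frame of mat between 0.04 and 0.056 m and angle between scanner_grip's own z axis and vertical below 0.18 rad and angle between the x axis of scanner_grip and the x axis of mat, either way round below 0.35 rad and linear speed of scanner below 0.02 m/s and angle between tall_jar_mid's own z axis and vertical below 0.1 rad and distance of tall_jar_mid from where it was at the start of the episode below 0.02 m); the robot touches nothing.
It fails at once if the tall jar is shifted by more than 20 mm or tipped (distance of tall_jar_mid from where it was at the start of the episode above 0.02 m or angle between tall_jar_mid's own z axis and vertical above 0.15 rad).
It also fails if it takes over 59 s, if anything falls off the work surface, if the arm or the gripper's body presses on something with over 40 N, if the wrist force passes 120 N, or if a joint passes its speed limit or range.

### The arm

A 6-joint arm with a two-finger parallel gripper is mounted at the origin on the work surface. World frame = base frame: x ahead of the robot, y to its left, z up, the work surface at z = 0. Lengths are in mm, angles in rad, forces in N, time in s.
With the tool pointing down it reaches from about 275 to 1000 mm from the base axis. Payload 8.4 kg.
Tool frame: the origin (TCP) lies at the very end of the fingers, on their centre line; the grasp point (between the pads) lies 19 mm behind it; z points along the fingers, x is the direction in which the jaws open and shut, and the axes are right-handed (so a half turn about z gives the same grasp; the last joint's range is limited). The gripper opens to 85 mm and grips with 20 to 120 N. Pads are 22 mm wide; open, the fingers measure 114 mm over their backs; the gripper's body (76 mm by 85 mm) begins 54 mm behind the grasp point. The pads swing forward as they close: fully open they stand 13 mm farther back than shut.
Start: joints at [1.336, 0.353, 1.633, -0, 1.155, -0.002], TCP at [144.188, 608.143, 231.281] pointing down, gripper open.
Joint ranges: [-2.63, 2.63], [-0.92, 2.1], [0.06, 2.66], [-1.3, 4.44], [0, 2.69], [-3.02, 3.02]. Speed limits (rad/s): [2.22, 2.22, 2.79, 3.14, 3.14, 3.14].

### API

Orientations are given as [roll, pitch, yaw] about the fixed x, y, z axes, in that order (R = Rz(yaw) Ry(pitch) Rx(roll)).
In Python, from rig import sense, grab_frame, calibration, sign_off gives the robot as it stands.
- The arm moves only by the tool servo_tool, never from a script. Its argument "series" is one flat list of numbers, 4 for each row, row after row: the shift along the world's x, y, z in m, then the turn about the world's z in degrees. In form: [x, y, z, yaw, x, y, z, yaw, ...]. A call has 1 to 8 rows; each row shifts and turns the commanded pose from where the row before left it; what a row does not reach is not made up. A row lasts 1/12 s, in which the tool goes at most 41.7 mm and 7.16 degrees, less where a joint would pass 70% of its speed; a pose out of reach is approached as far as the arm can. A call is refused whole if a number of a shift passes 0.0417 or a number of a turn 7.16, either way. A call with a gripper value outside its range is refused whole. "gripper" is the finger opening in m, from 0 to 0.0854, set as the call begins (left out, the last holds). The fingers move at their own pace and stop on an object; "newtons" is the grip in N (left out, the last holds). Time passes only in rows, so rows that do not move let the fingers close. It gives the time, the measured TCP pose, the force and the opening at its end, in the units of the state.
- sense(): the state, without advancing time (a new reading comes with each control period).
- grab_frame(name): name is "scene" or "top" or "wrist"; returns the picture (420x560x3 uint8, blue, green, red); there is no depth.
- calibration(name): a dict with "fx", "fy", "cx", "cy" (pixels), "rvec" (rotation vector, rad) and "tvec" (3), from world to camera coordinates, as OpenCV has them. Camera axes: x right, y down, z forward; pixel columns grow to the right and rows downward; lengths in mm; the calibration is good to about 2 mm. A picture is of the moment at which its call begins: read the wrist's pose just before it. calibration takes no time and is no camera call; for the wrist camera it gives the pose at the moment of the call.
- sign_off(): hands the job in, once; it reports no verdict.
The state is a dict: "clock": time; "qpos": joint angles; "qvel": joint speeds; "joint_efforts": joint torques, N m; "eef_pos": TCP position; "tcp_rot": TCP orientation; "contact_force": force on the tool from outside, world axes, zero at the start; "wrist_torque": the same for the moment, N m; "opening": opening from 0.0 (shut) to 1.0 (fully open).
Only numpy, scipy, OpenCV 4.12 (cv2) and the standard library are available. Lean on these libraries where they do the work, as an engineer would, in place of code of your own. Each camera call takes 0.05 s, during which the arm holds its last target. There are 200 camera calls.

## Working session

There is one attempt and no reset: what is moved stays moved. The work goes in short steps, Python scripts to look and compute and a tool call to move; the robot and the scene stay as the last step left them, time stands still between calls to the robot, and variables do not carry over. Pictures are saved under pics/ and viewed, about 8 in all and at most 12, crops included, and the job is handed in when it is done.

Besides the shell and the picture viewer there is one more tool, called as name(argument=value, ...) on one line, values as JSON. servo_tool: Moves the arm, as the interface text tells. Its arguments: {"type":"object","properties":{"series":{"type":"array"},"gripper":{"type":"number"},"newtons":{"type":"number"}},"required":["series"]}

```bash
mkdir -p pics
cat > h.py <<'E'
import numpy as np,cv2
from rig import sense,grab_frame,calibration
def cam(n):
    c=calibration(n);K=np.array([[c['fx'],0,c['cx']],[0,c['fy'],c['cy']],[0,0,1.]])
    R=cv2.Rodrigues(np.array(c['rvec'],float))[0];t=np.array(c['tvec'],float).ravel();return K,R,t
def ray(C,uv):
    K,R,t=C;d=R.T@np.linalg.solve(K,[uv[0],uv[1],1.]);return -R.T@t,d/np.linalg.norm(d)
def plane(C,uv,z):
    o,d=ray(C,uv);return o+d*(z-o[2])/d[2]
def tri(r1,r2):
    A=[];b=[]
    for o,d in(r1,r2):
        P=np.eye(3)-np.outer(d,d);A.append(P);b.append(P@o)
    p=np.linalg.solve(sum(A),sum(b));return p,[np.linalg.norm((np.eye(3)-np.outer(d,d))@(p-o)) for o,d in(r1,r2)]
def proj(C,p):
    K,R,t=C;q=K@(R@np.array(p,float)+t);return q[:2]/q[2]
E
python3 - <<'E'
from h import *
for n in("scene","top"):
    cv2.imwrite(f"pics/{n}0.png",grab_frame(n)); K,R,t=cam(n);print(n,-R.T@t,R[2],K[0,0])
s=sense();print(s['eef_pos'],s['tcp_rot'],s['clock'])
E
```

```text
scene [1094.57320966  165.65153822  805.96000884] [-0.63791353 -0.18157999 -0.74839498] 440.28446075173224
top [ 319.45906669   -9.00742023 1338.7612745 ] [ 0.1158218   0.01737086 -0.9931181 ] 458.94660457921754
[144.10041126 607.72089319 230.63163725] [3.14157134e+00 1.25531078e-03 1.33799914e+00] 0.1
```

View pics/scene0.png

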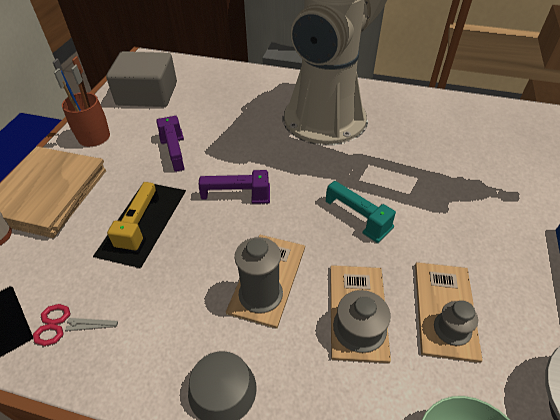

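View pics/top0.png

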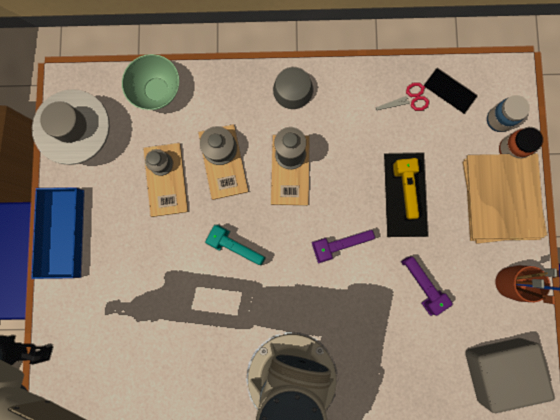

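The yellow scanner is at scene (135,217) / top (408,188). It could be confused with the purple ones at top (345,245) and (427,287) and the teal one at (235,245). The tall jar is at top (290,147) / scene (260,272), with its tag at top (290,191). The look-alike tags at top (227,183) and (167,201) belong to the low and small pots.

```bash
cat > m.py <<'E'
from h import *
def blob(m,box):
    z=np.zeros_like(m);x0,y0,x1,y1=box;z[y0:y1,x0:x1]=m[y0:y1,x0:x1]
    return z
def yellow(im):
    h=cv2.cvtColor(im,cv2.COLOR_BGR2HSV);return cv2.inRange(h,(22,150,70),(34,255,255))
def green(im):
    h=cv2.cvtColor(im,cv2.COLOR_BGR2HSV);return cv2.inRange(h,(45,120,80),(80,255,255))
def cen(m):
    M=cv2.moments(m,True);return (M['m10']/M['m00'],M['m01']/M['m00'],M['m00']) if M['m00'] else None
E
python3 - <<'E'
from m import *
T=cv2.imread('pics/top0.png');S=cv2.imread('pics/scene0.png');CT=cam('top');CS=cam('scene')
bt=(385,150,430,240);bs=(90,175,190,270)
# led dot on head
gt=cen(blob(green(T),bt));gs=cen(blob(green(S),bs));print('green',gt,gs)
if gt and gs: print(tri(ray(CT,gt),ray(CS,gs)))
yt=blob(yellow(T),bt);c=max(cv2.findContours(yt,0,1)[0],key=cv2.contourArea)
r=cv2.minAreaRect(c);print('yellow top',r); print([plane(CT,p,64).round(1) for p in cv2.boxPoints(r)])
# mat
for im,C,b,n in((T,CT,bt,'top'),(S,CS,bs,'scene')):
    g=cv2.inRange(cv2.cvtColor(im,cv2.COLOR_BGR2GRAY),0,40)|yellow(im)
    b=(b[0]-8,b[1]-8,b[2]+8,b[3]+8)
    m=cv2.morphologyEx(blob(g,b),cv2.MORPH_OPEN,np.ones((3,3)))
    c=max(cv2.findContours(m,0,1)[0],key=cv2.contourArea)
    r=cv2.minAreaRect(c);a=cv2.approxPolyDP(c,6,True)[:,0];print(n,a.tolist(),[plane(C,p,4).round(0)[:2].tolist() for p in a],'rect',[plane(C,p,4).round(0)[:2].tolist() for p in cv2.boxPoints(r)])
# tag top: bright white box
for p in((290,191),(227,183),(167,201)): print('tag',plane(CT,p,13.5).round(0))
a=cv2.resize(T[110:250,260:440],None,fx=4,fy=4,interpolation=2)
cv2.imwrite('pics/crop1.png',a)
E
```

```text
green (407.6666666666667, 164.66666666666666, 3.0) (121.66666666666667, 226.88888888888889, 9.0)
(array([ 592.68237556, -335.9276374 ,   68.10226136]), [np.float64(0.734435235978339), np.float64(0.7344352359783668)])
yellow top ((405.5, 188.0), (60.0, 25.0), 90.0)
[array([ 613.1, -296. ,   64. ]), array([ 611.8, -366.1,   64. ]), array([ 442., -358.,   64.]), array([ 443.1, -289. ,   64. ])]
top [[423, 154], [385, 154], [388, 236], [427, 235]] [[637.0, -398.0], [639.0, -286.0], [397.0, -286.0], [398.0, -398.0]] rect [[639.0, -284.0], [642.0, -401.0], [398.0, -398.0], [395.0, -284.0]]
scene [[184, 190], [155, 185], [139, 221], [138, 249], [116, 248], [106, 237], [94, 256], [141, 266]] [[397.0, -286.0], [400.0, -366.0], [522.0, -349.0], [599.0, -312.0], [609.0, -362.0], [586.0, -401.0], [642.0, -399.0], [640.0, -283.0]] rect [[641.0, -401.0], [344.0, -420.0], [400.0, -280.0], [676.0, -284.0]]
tag [532.  -4.  14.]
tag [559. 181.  14.]
tag [508. 357.  14.]
```

View pics/crop1.png

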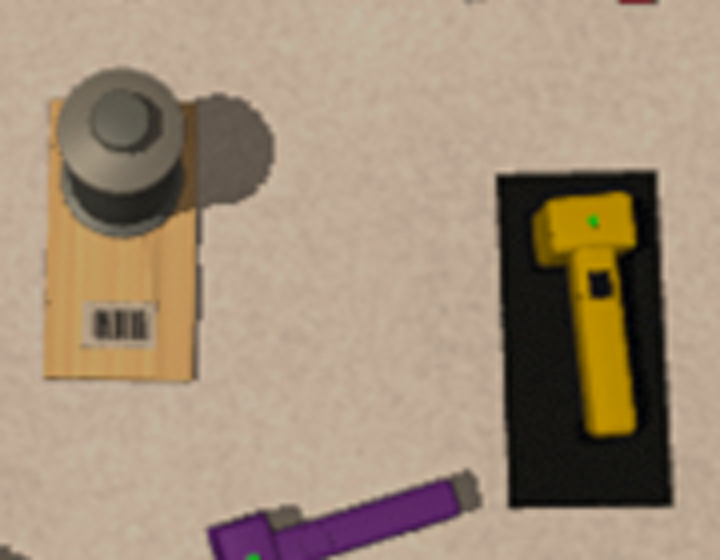

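The crop confirms it: the yellow scanner's LED is at top (408,165) and its tail end at (412,218). The tall jar's tag is at top (290,191), and its board is nearly aligned with world x. Next I work out the scanner axis and then approach.

Run:
```python
from m import *
T=cv2.imread('pics/top0.png');CT=cam('top')
L=plane(CT,(407.9,164.8),66); t=plane(CT,(412.5,218.0),64)
nk=plane(CT,(260+596/4,110+265/4),64)
for a,b in((L,t),(nk,t)): print(a.round(),b.round(),np.degrees(np.arctan2(a[1]-b[1],a[0]-b[0])),np.hypot(*(a-b)[:2]))
# handle midline by yellow rows
y=blob(yellow(T),(385,150,430,240));P=[]
for v in range(184,216):
    u=np.where(y[v])[0]
    if len(u)>6: P.append(plane(CT,((u.min()+u.max())/2,v),64)[:2]); 
P=np.array(P);k=np.polyfit(P[:,0],P[:,1],1);print('handle yaw',np.degrees(np.arctan(k[0])),'y at 520',np.polyval(k,520),P[[0,-1]])
m=cv2.inRange(cv2.cvtColor(T,cv2.COLOR_BGR2HSV),(0,0,0),(180,80,90))
print('board', [plane(CT,(260+u/4,110+v/4),12).round(0)[:2].tolist() for u,v in((52,100),(197,100),(195,380),(45,378))],'tag',plane(CT,(260+119/4,110+325/4),13.5).round(1))
```

```text
[ 592. -336.   66.] [ 442. -343.   64.] 2.457759696985221 150.31859963156066
[ 560. -339.   64.] [ 442. -343.   64.] 2.106417815156614 117.91927567258641
handle yaw 4.057350205635937 y at 520 -337.60939039173684 [[ 538.04172255 -336.13290213]
 [ 450.60703802 -341.86394997]]
board [[701.0, 44.0], [699.0, -63.0], [490.0, -58.0], [493.0, 52.0]] tag [531.2  -3.   13.5]
```

servo_tool(series=[0.03,-0.029,0,2,0.03,-0.029,0,2,0.03,-0.029,0,2,0.03,-0.029,0,2,0.03,-0.029,0,2,0.03,-0.029,0,2,0.03,-0.029,0,1,0.03,-0.029,0,0], gripper=0.085)

```text
clock: 0.77
eef_pos: [384.8, 374.7, 231.1]
tcp_rot: [-3.141, 0.0, 1.566]
contact_force: [-0.4, 0.2, 0.4]
opening: 0.998
```

servo_tool(series=[0.005,-0.0417,0,0,0.005,-0.0417,0,0,0.005,-0.0417,0,0,0.005,-0.0417,0,0,0.005,-0.0417,0,0,0.005,-0.0417,0,0,0.005,-0.0417,0,0,0.005,-0.0417,0,0])

```text
clock: 1.43
eef_pos: [423.1, 43.6, 231.3]
tcp_rot: [3.141, -0.0, 1.565]
contact_force: [1.2, 0.5, 0.2]
opening: 0.997
```

servo_tool(series=[0.02,-0.02,0,0,0.01,-0.01,0,0,0,0,0,0])

```text
clock: 1.68
eef_pos: [455.4, 13.8, 231.4]
tcp_rot: [3.14, 0.0, 1.562]
contact_force: [0.0, 0.2, -0.4]
opening: 0.995
```

Run:
```python
from m import *
C=cam('wrist');im=grab_frame('wrist');cv2.imwrite('pics/w1.png',im);np.savez('w1.npz',K=C[0],R=C[1],t=C[2])
print(sense()['eef_pos'],-C[1].T@C[2],C[1][2],proj(C,(531,-3,13.5)))
```

```text
[454.0609053   15.05516825 231.05441033] [382.99919264  13.58416292 373.71900726] [ 0.28846199 -0.00246053 -0.95748819] [268.76324269 250.69000961]
```

View pics/w1.png

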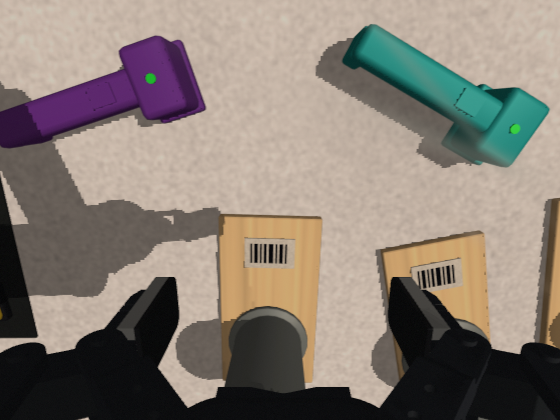

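The wrist view shows the tall jar's tag at (270,253), matching the prediction of (269,251). I triangulate it against the top view and move on to the scanner.

Run:
```python
from m import *
def tag(im,box):
    h=cv2.cvtColor(im,cv2.COLOR_BGR2HSV);m=blob(cv2.inRange(h,(0,0,0),(180,70,255)),box)
    m=cv2.morphologyEx(m,cv2.MORPH_CLOSE,np.ones((3,3)))
    c=max(cv2.findContours(m,0,1)[0],key=cv2.contourArea);return cv2.minAreaRect(c)
d=np.load('w1.npz');W=(d['K'],d['R'],d['t'])
a=tag(cv2.imread('pics/w1.png'),(230,225,310,280));b=tag(cv2.imread('pics/top0.png'),(276,180,304,201));print(a,b)
CT=cam('top');print(tri(ray(W,a[0]),ray(CT,b[0])))
print('w plane',plane(W,a[0],13.5),'top plane',plane(CT,b[0],13.5),[plane(W,p,13.5).round(0)[:2].tolist() for p in cv2.boxPoints(a)])
l=plane(W,(221,214),12),plane(W,(321,217),12);print(l)
```

```text
((269.5, 252.5), (29.0, 49.0), 90.0) ((289.0, 191.0), (10.0, 16.0), 90.0)
(array([531.08038926,  -1.43905307,  18.65146416]), [np.float64(0.5943783661982461), np.float64(0.5943783661982344)])
w plane [533.10390536  -2.24743041  13.5       ] top plane [532.02416822  -0.82417582  13.5       ] [[516.0, -28.0], [517.0, 24.0], [550.0, 24.0], [550.0, -29.0]]
(array([489.89023656, -52.25889707,  12.        ]), array([494.01770343,  52.48679915,  12.        ]))
```

servo_tool(series=[-0.005,-0.04,0,0,-0.005,-0.04,0,0,0,-0.04,0,0,0,-0.04,0,0,0,-0.04,0,0,0,-0.04,0,0,0,-0.04,0,0,0,-0.04,0,0])

```text
clock: 2.4
eef_pos: [443.6, -304.5, 231.1]
tcp_rot: [-3.141, -0.001, 1.566]
contact_force: [0.8, 0.3, -0.2]
opening: 0.995
```

servo_tool(series=[0,-0.025,0,0,0,-0.01,0,0,0,0,0,0])

```text
clock: 2.65
eef_pos: [443.8, -339.6, 230.8]
tcp_rot: [-3.141, -0.001, 1.564]
contact_force: [-0.5, -0.3, 0.0]
opening: 0.992
```

Run:
```python
from m import *
C=cam('wrist');im=grab_frame('wrist');cv2.imwrite('pics/w2.png',im);np.savez('w2.npz',K=C[0],R=C[1],t=C[2])
print(sense()['eef_pos'],proj(C,(592,-336,66)))
```

```text
[ 443.64601284 -338.21418645  230.71948429] [288.3303356  339.35927908]
```

View pics/w2.png

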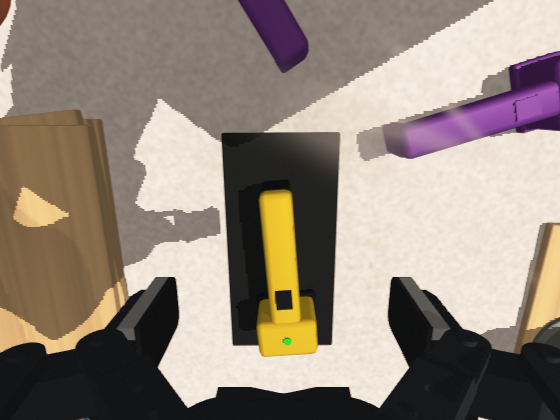

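The wrist view shows the scanner between the open fingers: LED at (287,341), tail at (277,191), trigger mark at (283,299). The mat spans (222,133) to (340,345).

Run:
```python
from m import *
d=np.load('w2.npz');W=(d['K'],d['R'],d['t']);im=cv2.imread('pics/w2.png');CT=cam('top');T=cv2.imread('pics/top0.png')
g=cen(blob(green(im),(240,300,330,370)));L,e=tri(ray(W,g),ray(CT,(407.67,164.67)));print('LED',g,L,e)
def mark(m0,box): 
    return cen(blob(m0,box))
k1=cv2.inRange(cv2.cvtColor(im,cv2.COLOR_BGR2GRAY),0,60);k2=cv2.inRange(cv2.cvtColor(T,cv2.COLOR_BGR2GRAY),0,75)
a=mark(k1,(274,289,295,311));b=mark(k2,(406,177,414,186));print('mark',a,b,tri(ray(W,a),ray(CT,b)))
y=blob(yellow(im),(240,180,330,370));P=[]
for v in range(198,286,4):
    u=np.where(y[v])[0];P.append(plane(W,((u.min()+u.max())/2,v),60)[:2])
P=np.array(P);k=np.polyfit(P[:,0],P[:,1],1);print('yaw',np.degrees(np.arctan(k[0])),'y@520',np.polyval(k,520))
print('LED,mark planes',plane(W,g,66).round(1),plane(W,a,64).round(1))
vs=np.where(y.any(1))[0];print('v',vs.min(),vs.max(),'tail x',plane(W,(277,vs.min()),60)[:2],'head front',plane(W,(288,vs.max()),60)[:2])
m=k1.copy();print('mat',[plane(W,p,4).round(0)[:2].tolist() for p in((222,133),(340,132),(233,345),(332,345))])
```

```text
LED (286.89130434782606, 341.0652173913044, 46.0) [ 593.23117442 -336.63275834   66.13358494] [np.float64(0.9543968265546989), np.float64(0.9543968265546448)]
mark (283.3333333333333, 299.4736842105263, 285.0) (409.4594594594595, 180.78378378378378, 37.0) (array([ 547.56337458, -339.89430475,   64.80988275]), [np.float64(1.0070338663987584), np.float64(1.0070338663986689)])
yaw 4.101026034280672 y@520 -342.3193123533372
LED,mark planes [ 594.  -337.4   66. ] [ 548.7 -340.7   64. ]
v 189 355 tail x [ 440.95099704 -345.68744206] head front [ 614.97155305 -336.29238488]
mat [[396.0, -401.0], [396.0, -283.0], [644.0, -401.0], [645.0, -283.0]]
```

Heights check out: LED at 66.1 and mark at 64.8. Scanner origin is about (518.5,-342) with yaw 4°, and the mat centre is about (520,-342). I will grasp at handle x +15.

servo_tool(series=[0.018,0,0,1,0.018,0,0,1,0.018,0,0,1,0.018,0,0,1,0.018,-0.002,0,0.3,0,0,-0.025,0,0,0,-0.035,0,0,0,-0.035,0])

```text
clock: 3.37
eef_pos: [534.9, -338.6, 136.3]
tcp_rot: [3.14, 0.001, 1.643]
contact_force: [0.2, -0.4, -0.8]
opening: 0.994
```

servo_tool(series=[0,0,-0.035,0,0,0,-0.02,0,0,0,0,0])

```text
clock: 3.62
eef_pos: [531.0, -336.7, 76.7]
tcp_rot: [-3.135, -0.006, 1.642]
contact_force: [-0.1, 0.5, -0.9]
opening: 0.995
```

Run:
```python
from m import *
C=cam('wrist');im=grab_frame('wrist');cv2.imwrite('pics/w3.png',im);g=cen(blob(green(im),(150,150,420,400)))
print(sense()['eef_pos'],sense()['tcp_rot'],proj(C,(593.3,-337,66)),g)
```

```text
[ 532.36599801 -337.94860093   79.35475657] [-3.13739629 -0.00362598  1.64191018] [275.22775695 381.12696862] (273.6666666666667, 383.2816091954023, 174.0)
```

View pics/w3.png

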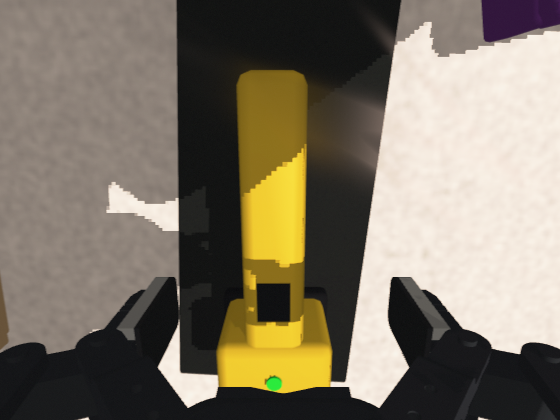

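The handle is centred at column 274 and runs parallel to the fingers, which are centred at about column 283. I shift y by -3 mm, descend and close.

servo_tool(series=[0.001,-0.003,-0.015,0,0,0,-0.015,0,0,0,-0.012,0,0,0,-0.008,0,0,0,0,0,0,0,0,0])

```text
clock: 4.17
eef_pos: [534.7, -344.4, 31.5]
tcp_rot: [-3.142, -0.0, 1.64]
contact_force: [-0.0, 0.1, 1.0]
opening: 1.0
```

servo_tool(series=[0,0,0,0,0,0,0,0,0,0,0,0,0,0,0,0,0,0,0,0,0,0,0,0,0,0,0,0,0,0,0,0], gripper=0.01, newtons=50)

```text
clock: 4.83
eef_pos: [534.8, -344.6, 31.9]
tcp_rot: [3.141, 0.0, 1.64]
contact_force: [-1.7, 1.5, 6.0]
opening: 0.343
```

Gripped, with opening 29 mm against a 30 mm handle. Now I lift and check.

servo_tool(series=[0,0,0.01,0,0,0,0.02,0,0,0,0.03,0,0,0,0.03,0,0,0,0.02,0,0,0,0.01,0,0,0,0,0])

```text
clock: 5.42
eef_pos: [535.7, -345.3, 154.0]
tcp_rot: [3.138, 0.003, 1.64]
contact_force: [0.2, 0.5, -1.9]
opening: 0.345
```

servo_tool(series=[-0.007,0.03,0,-1,-0.007,0.03,0,-1,-0.007,0.03,0,-1,-0.007,0.03,0,-1,-0.007,0.03,0,0,-0.007,0.03,0,0,-0.007,0.03,0,0,-0.007,0.03,0,0])

```text
clock: 6.08
eef_pos: [476.8, -103.0, 149.7]
tcp_rot: [-3.139, -0.001, 1.57]
contact_force: [0.6, -0.2, -1.9]
opening: 0.347
```

servo_tool(series=[-0.005,0.03,0,0,0,0.03,0,0,0,0.02,0,0,0,0.014,0,0,0,0.008,0,0,0,0,0,0,0,0,0,0])

```text
clock: 6.67
eef_pos: [473.0, -2.6, 150.5]
tcp_rot: [-3.14, 0.0, 1.571]
contact_force: [0.0, -1.0, -1.9]
opening: 0.345
```

Run:
```python
from m import *
C=cam('wrist');im=grab_frame('wrist');cv2.imwrite('pics/w4.png',im);g=cen(blob(green(im),(150,150,420,400)))
s=sense();e=s['eef_pos'];print(e,s['tcp_rot'],s['opening'])
CT=cam('top');T=grab_frame('top');cv2.imwrite('pics/top1.png',T);S=grab_frame('scene');CS=cam('scene')
L0=np.array([e[0]+58.5,e[1],e[2]+34.3])
pt=proj(CT,L0);ps=proj(CS,L0)
f=lambda im,p:cen(blob(green(im),[max(0,int(v)) for v in(p[0]-20,p[1]-20,p[0]+20,p[1]+20)]))
gt,gs=f(T,pt),f(S,ps);print('wrist',g,proj(C,L0),gt,pt,gs,ps)
rs={'w':ray(C,g) if g else None,'t':ray(CT,gt) if gt else None,'s':ray(CS,gs) if gs else None}
rs={k:v for k,v in rs.items() if v};ks=list(rs)
for i in range(len(ks)):
  for j in range(i):print(ks[i],ks[j],tri(rs[ks[i]],rs[ks[j]]))
x,y=[int(v) for v in pt];h=np.vstack([cv2.resize(im,(560,420))[:,:],]);c1=cv2.resize(S[int(ps[1])-70:int(ps[1])+70,int(ps[0])-70:int(ps[0])+70],(420,420));cv2.imwrite('pics/c4.png',cv2.resize(np.hstack([h,c1]),(800,343)))
```

```text
[473.19875757  -3.04990445 150.73234158] [-3.14058425e+00  3.23348766e-04  1.57028793e+00] 0.34411037440064307
wrist None [283.94181916 456.65040139] None [289.29482087 180.45804499] (274.6666666666667, 198.11111111111111, 9.0) [275.1168728 198.8584937]
```

View pics/c4.png

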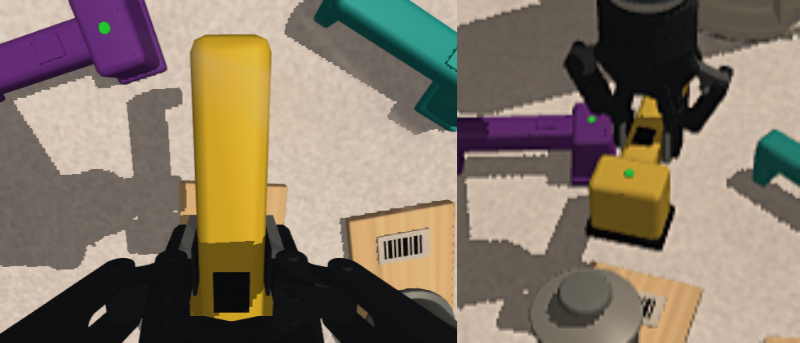

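The scanner is held level: LED seen in the scene view at (274.7,198.1), predicted (275.1,198.9). It lines up over the tag, so I lower it and hold.

servo_tool(series=[0,0,-0.01,0,0,0,-0.014,0,0,0,-0.014,0,0,0,-0.014,0,0,0,-0.01,0,0,0,-0.006,0,0,0,-0.002,0,0,0,0,0])

```text
clock: 7.48
eef_pos: [473.3, -2.7, 80.8]
tcp_rot: [-3.141, 0.0, 1.57]
contact_force: [-0.5, -0.5, -2.5]
opening: 0.346
```

servo_tool(series=[0,0,0,0,0,0,0,0,0,0,0,0,0,0,0,0,0,0,0,0,0,0,0,0,0,0,0,0,0,0,0,0])

```text
clock: 8.15
eef_pos: [473.5, -2.5, 81.3]
tcp_rot: [3.142, 0.0, 1.57]
contact_force: [0.4, 0.2, -1.8]
opening: 0.342
```

Run:
```python
from m import *
CS=cam('scene');S=grab_frame('scene');cv2.imwrite('pics/s5.png',S);e=sense()['eef_pos'];print(e)
L0=np.array([e[0]+58.5,e[1],e[2]+34.3]);p=proj(CS,L0);print(p,cen(blob(green(S),[int(v) for v in(p[0]-20,p[1]-20,p[0]+20,p[1]+20)])))
cv2.imwrite('pics/c5.png',cv2.resize(S[150:330,200:360],(640,720))[:600])
```

```text
[473.53260584  -2.4744738   81.30056638]
[275.89987406 222.22137843] (275.5, 221.8, 10.0)
```

View pics/c5.png

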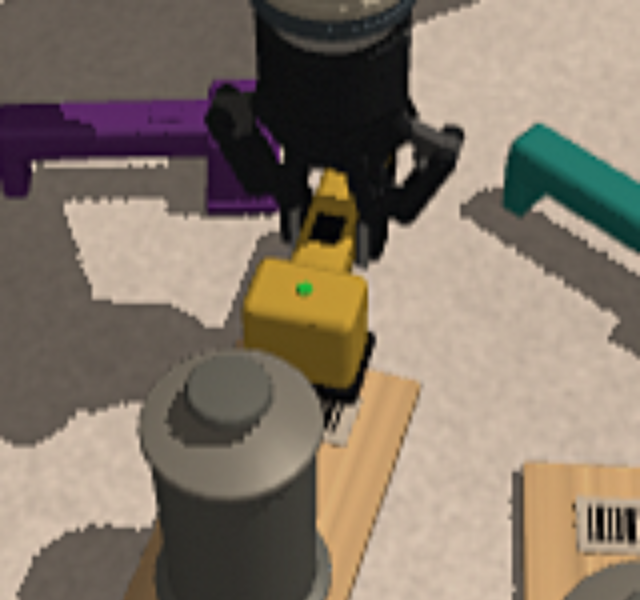

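servo_tool(series=[0,0,0,0,0,0,0,0,0,0,0,0,0,0,0,0,0,0,0,0,0,0,0,0,0,0,0,0,0,0,0,0])

```text
clock: 8.87
eef_pos: [473.5, -2.5, 81.3]
tcp_rot: [-3.142, 0.0, 1.57]
contact_force: [0.7, 0.1, -1.8]
opening: 0.343
```

servo_tool(series=[0,0,0,0,0,0,0,0,0,0,0,0,0,0,0,0,0,0,0,0,0,0,0,0,0,0,0,0,0,0,0,0])

```text
clock: 9.53
eef_pos: [473.6, -2.5, 81.3]
tcp_rot: [3.142, 0.0, 1.57]
contact_force: [-0.3, 0.2, -2.6]
opening: 0.343
```

servo_tool(series=[0,0,0,0,0,0,0,0,0,0,0,0,0,0,0,0,0,0,0,0,0,0,0,0,0,0,0,0,0,0,0,0])

```text
clock: 10.2
eef_pos: [473.5, -2.5, 81.3]
tcp_rot: [3.142, -0.0, 1.57]
contact_force: [-0.4, -0.1, -3.4]
opening: 0.345
```

The head is over the tag, level and clear of the jar (LED at scene (275.5,221.8), predicted (275.9,222.2)), and it was held still for 2.7 s. Now back to the mat.

servo_tool(series=[0,0,0.015,0,0,0,0.02,0,0,0,0.02,0,0,-0.015,0.015,0,0,-0.03,0,0,0,-0.03,0,0,0.005,-0.03,0,0,0.007,-0.03,0,0])

```text
clock: 10.87
eef_pos: [485.0, -138.7, 151.4]
tcp_rot: [-3.141, -0.0, 1.571]
contact_force: [1.1, 0.8, -2.6]
opening: 0.34
```

servo_tool(series=[0.007,-0.03,0,0,0.007,-0.03,0,0,0.007,-0.03,0,0,0.007,-0.03,0,0,0.007,-0.03,0,0,0.007,-0.03,0,0,0.006,-0.015,0,0,0.002,-0.01,0,0])

```text
clock: 11.53
eef_pos: [536.0, -344.6, 151.0]
tcp_rot: [3.141, 0.0, 1.569]
contact_force: [0.3, 0.4, -1.2]
opening: 0.346
```

servo_tool(series=[0,0,0,0,0,0,0,0,0,0,0,0])

```text
clock: 11.78
eef_pos: [535.0, -341.2, 151.0]
tcp_rot: [-3.141, -0.001, 1.571]
contact_force: [-0.3, -0.0, -2.8]
opening: 0.341
```

Going down to z ≈ 32, slowing near the end (151 → 34, then 2 mm more).

servo_tool(series=[0,0,-0.015,0,0,0,-0.025,0,0,0,-0.025,0,0,0,-0.02,0,0,0,-0.015,0,0,0,-0.009,0,0,0,-0.005,0,0,0,-0.003,0])

```text
clock: 12.45
eef_pos: [535.6, -341.8, 34.1]
tcp_rot: [-3.141, -0.0, 1.571]
contact_force: [0.5, -0.1, -1.0]
opening: 0.342
```

servo_tool(series=[0,0,-0.002,0,0,0,0,0,0,0,0,0,0,0,0,0])

```text
clock: 12.78
eef_pos: [536.0, -342.8, 33.1]
tcp_rot: [3.141, 0.001, 1.57]
contact_force: [0.5, -0.6, -1.4]
opening: 0.341
```

servo_tool(series=[0,0,-0.001,0,0,0,0,0,0,0,-0.001,0,0,0,0,0,0,0,0,0,0,0,0,0])

```text
clock: 13.28
eef_pos: [536.0, -342.8, 31.8]
tcp_rot: [3.141, 0.001, 1.57]
contact_force: [-3.5, 0.9, 11.3]
opening: 0.348
```

Contact: 11 N upward at z 31.8, so it is resting. I release and back straight up.

servo_tool(series=[0,0,0,0,0,0,0,0,0,0,0,0,0,0,0,0,0,0,0,0,0,0,0,0,0,0,0,0,0,0,0,0], gripper=0.085)

```text
clock: 13.95
eef_pos: [535.5, -342.5, 30.2]
tcp_rot: [-3.142, 0.0, 1.57]
contact_force: [-0.7, 1.0, -0.4]
opening: 0.991
```

servo_tool(series=[0,0,0.01,0,0,0,0.025,0,0,0,0.03,0,-0.01,0,0.03,0,-0.02,0,0.03,0,-0.03,0,0.02,0,-0.02,0,0.01,0,0,0,0,0])

```text
clock: 14.62
eef_pos: [453.3, -343.0, 188.7]
tcp_rot: [3.14, 0.002, 1.569]
contact_force: [0.3, -0.9, -0.2]
opening: 0.993
```

servo_tool(series=[0,0,0,0,0,0,0,0,0,0,0,0])

```text
clock: 14.87
eef_pos: [456.1, -342.4, 184.9]
tcp_rot: [-3.141, -0.0, 1.57]
contact_force: [0.2, -0.4, 0.1]
opening: 0.992
```

Run:
```python
from m import *
C=cam('wrist');im=grab_frame('wrist');S=grab_frame('scene');CS=cam('scene');s=sense();print(s['clock'],s['eef_pos'],s['opening'])
g=cen(blob(green(im),(200,250,360,400)));gs=cen(blob(green(S),(90,175,190,270)));print(g,gs,tri(ray(C,g),ray(CS,gs)))
y=blob(yellow(im),(200,50,360,400));P=[]
vs=np.where(y.any(1))[0]
for v in range(vs.min()+10,vs.min()+80,4):
    u=np.where(y[v])[0];P.append(plane(C,((u.min()+u.max())/2,v),60)[:2])
P=np.array(P);k=np.polyfit(P[:,0],P[:,1],1);print('yaw',np.degrees(np.arctan(k[0])),'y@520',np.polyval(k,520))
d=cv2.absdiff(S,cv2.imread('pics/scene0.png'))[235:315,230:285];print('jar diff',d.mean(),d.max())
cv2.imwrite('pics/f.png',cv2.resize(np.hstack([im,S]),(800,300)))
```

```text
14.9667 [ 455.95861116 -342.21458429  184.51303272] 0.9987161556679638
(282.5593220338983, 363.54237288135596, 59.0) (118.66666666666667, 226.88888888888889, 9.0) (array([ 594.27531652, -343.43791767,   67.71960059]), [np.float64(0.08136350978921898), np.float64(0.08136350978916326)])
yaw 0.031244859961790182 y@520 -343.6000146341086
jar diff 3.5362878787878786 9
```

View pics/f.png

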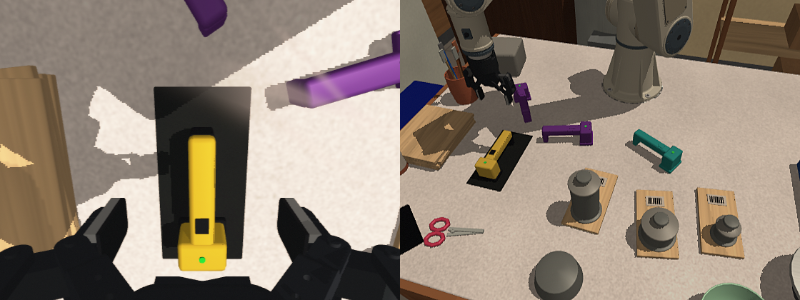

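The scanner lies window down along the mat, with its handle middle at about (519,-343) against the mat centre (520,-342) and yaw 0°. The jar has not moved and the gripper is clear.

```bash
python3 -c "
from rig import sign_off;print(sign_off())"
```

```text
the job is handed in; nothing more can be done
None
```

The job is handed in; no verdict was reported. I gripped the yellow scanner by its handle and held its window level about 40 mm above the tall jar's tag for about 2.7 s. I then set it back on its mat while still gripped, released it once the wrist force showed contact, and backed off. It took about 15 s of the 59 s allowed.

Last checks:
- **Scanner:** its LED triangulated to (594, -343, 68) mm, which puts the handle middle about 2 mm from the mat's centre. Its length is within 1° of the mat's, and it is released.
- **Jar:** the picture of it is unchanged from the start (largest pixel difference 9), so it was not shifted or tipped.
- **Robot:** the fingers are open and clear of everything.

**Disagreements:**
- The tag's two-view height came out at 18.7 mm against the stated 13.5 mm. The two views sit close together there, and its position agreed to about 2 mm, so I used 13.5 mm.
- The hold over the tag was checked only from the scene camera (LED within 1 pixel of prediction) and the arm's pose. The head hid the tag from the other views.

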